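# Set the joint of a loose tile with a spacer and hold it pressed

## Robot

A 6-joint arm with a two-finger parallel gripper is mounted at the origin on the work surface. World frame = base frame: x ahead of the robot, y to its left, z up, the work surface at z = 0. Lengths are in mm, angles in rad, forces in N, time in s.
With the tool pointing down it reaches from about 325 to 875 mm from the base axis. Payload 4.4 kg.
Tool frame: the origin (TCP) lies on the centre line of the jaws, within the pads' length; the fingertips stand ahead of it and the grasp point (between the pads) lies 6 mm ahead of it (ctrl.tcp_to_tips is the z of the fingertips in the tool frame, in mm); z points along the fingers, y is the line along which they close (so a half turn about z gives the same grasp; the last joint's range is limited). The gripper opens to 85 mm and grips with 20 to 120 N. Pads are 22 mm wide; open, the fingers measure 114 mm over their backs; the gripper's body (76 mm by 85 mm) begins 54 mm behind the grasp point. The pads swing forward as they close: fully open they stand 13 mm farther back than shut.
Start: joints at [1.129, 0.207, 1.542, -0, 1.393, -0.15], TCP at [164.873, 550.858, 256.282] pointing down, gripper open.
Joint ranges: [-2.73, 2.73], [-0.86, 2.22], [0.23, 2.46], [-1.11, 4.25], [0.08, 2.63], [-2.82, 2.82]. Speed limits (rad/s): [2.79, 2.79, 3.14, 3.14, 3.14, 3.14].

## Interface

Orientations are given as a 3x3 rotation matrix whose columns are the frame's x, y, z axes.
In Python, from plant import ctrl, sensors, optics gives the robot as it stands. Calls block until the motion is done:
- ctrl.move_ptp(position, orientation): joint-space move of the TCP to a pose.
- ctrl.move_l(position, rot=None, vel=150, threshold=None): straight line of the TCP; rot=None keeps the orientation; vel is the mean speed in mm/s. With threshold (N) it stops when the force on the tool has changed by that much, and returns True; else False.
- ctrl.set_joints(angles): joint-space move.
- ctrl.gripper_to(opening, force=None): finger opening in mm; force is the grip in N (None keeps the last); returns when the fingers have stopped.
- ctrl.hold(seconds).
- ctrl.solve_ik(position, orientation): joint angles nearest the present ones, or None.
- sensors.read_state(): the state.
- optics.grab_frame(name): name is "scene" or "side" or "wrist"; returns (picture, depth): 400x640x3 uint8, red, green, blue; 400x640 float32, mm along the optical axis (not along the pixel's ray), 0 where there is no reading.
- optics.camera_params(name): a dict with "mtx" (3x3 intrinsics, pixels), "k1" (the pictures are not rectified: a ray, as slopes to the right and down, at radius r is drawn at 1 + k1 r^2 times it, then the intrinsics apply), "R" (3x3) and "t" (3): a world point X has camera coordinates R X + t; the wrist camera has in their place "T_tool_cam" (4x4, takes a point from camera to tool coordinates, whose origin is the TCP and whose axes are the flange's). Camera axes: x right, y down, z forward; pixel columns grow to the right and rows downward; lengths in mm; the calibration is good to about 2 mm. A picture is of the moment at which its call begins: read the wrist's pose just before it. camera_params takes no time and is no camera call.
A pose or a line that the arm cannot do raises ctrl.MotionError and nothing moves.
- ctrl.finish_job(): hands the job in; it is judged then, once.
The state is a dict: "t": time; "q": joint angles; "qvel": joint speeds; "tau": joint torques, N m; "eef_pos": TCP position; "eef_rot": TCP orientation; "force": force on the tool from outside, world axes, zero at the start; "wrist_torque": the same for the moment, N m; "grip_width": finger opening in mm; "grasp_force": force on a finger pad.
Only numpy, scipy, OpenCV 4.12 (cv2) and the standard library are available. Lean on these libraries where they do the work, as an engineer would, in place of code of your own. Each camera call takes 0.05 s, during which the arm holds its last target. There are 200 camera calls.

## Task

On the tile layout board, find the one tile whose joint to the batten is wide enough for the metal spacer bar, stand the bar upright in that joint, down on the board, lengthwise along the batten and at about the middle of the tile, and let go of it. Then push the tile from its near edge until tile, bar and batten are tight together and square, and finish while still holding the tile firmly pressed there with the fingers. Leave the jar, the plaster disc and the brush alone.

Things in the scene. Friction and masses are not known exactly. Their poses are not given: they have to be found in the camera images.
- board: Grey-faced layout board, fixed to the bench, 190 (x) x 330 (y) x 12 mm thick; origin at the centre of its underside, z up. Along its far (+x) edge runs a dark wooden batten, 22 mm wide and 10 mm high above the board's top, as long as the board; the batten's inner face, towards the tiles, is the plane x = +65 mm of the board frame. Three tiles lie side by side in a row along the board's y, each with a joint (gap) between its far edge and the batten.
- tile_loose: Terracotta tile 90 x 90 x 15 mm with a white ring on top, about 240 g; origin at the centre of its underside, x towards the batten, nearly square to the board. It lies loose on the board and slides on it; its gap to the batten starts 17 to 20 mm wide, the only one into which the spacer goes. It may be any of the three in the row; 6 mm to its neighbours.
- tile_set_1: A tile of the same look and size, bonded to the board (does not move); gap to the batten 5 to 9 mm. Origin at the centre of its underside.
- tile_set_2: Another like tile_set_1, bonded, gap 5 to 9 mm. Origin at the centre of its underside.
- spacer: Plain aluminium spacer bar, 12 (x, its thickness) x 60 (y) x 50 mm (z, height), 95 g; origin at the centre of its underside. Starts upright in the slot of the rest with its lower 14 mm inside; the upper 36 mm are free to pinch across the 12 mm.
- rest: Dark wooden rest, fixed, 50 (x) x 80 (y) x 20 mm high, left or right of the board; origin at the centre of its underside. A slot along its y, 16 mm wide, open at the ends and above, with its floor 6 mm above the underside, holds the spacer.
- jar: Bystander, leave alone. Closed glaze jar, 66 mm diameter, about 90 mm high; origin at the centre of its underside. Stands on the other side of the board from the rest.
- plaster_disc: Bystander, leave alone. White plaster disc, 64 mm diameter, 9 mm high, lying beyond the board; origin at the centre of its underside.
- brush: Bystander, leave alone. Paint brush lying on the bench beyond the board, roughly along the world y; origin on its underside near its middle.
Not all that is in view belongs to the job. Leave any green or red look-alike of the spacer alone.

How it is judged:
By the outcome, as a careful person would: the job done as asked, in the order asked, and still so for the second after the job is handed in, while the arm keeps its last pose, push and grip.
It also fails if it takes over 48 s, if anything falls off the work surface, if the arm or the gripper's body presses on something with over 40 N, if the wrist force passes 120 N, or if a joint passes its speed limit or range.

## Working session

There is one attempt and no reset: what is moved stays moved. The work goes in short steps, each a Python script; the robot and the scene stay as the last script left them, time stands still between calls to the robot, and variables do not carry over. Pictures are saved under pics/ and viewed, at most 10 in all, crops included, and the job is handed in when it is done.

```bash
ls; mkdir -p pics; cat > h.py <<'E'
import numpy as np, cv2
from plant import ctrl, sensors, optics
def pose(name,st=None):
    p=optics.camera_params(name)
    if name=='wrist':
        st=st or sensors.read_state()
        T=np.eye(4);T[:3,:3]=st['eef_rot'];T[:3,3]=st['eef_pos']
        T=T@np.array(p['T_tool_cam']);return p,T[:3,:3],T[:3,3]
    R=np.array(p['R']);t=np.array(p['t']).ravel();return p,R.T,-R.T@t
def ray(p,uv):
    d=np.array([p['k1'],0,0,0,0],float)
    return cv2.undistortPoints(np.array(uv,float).reshape(-1,1,2),np.array(p['mtx'],float),d).reshape(-1,2)
def onplane(cam,uv,z):  # cam=(p,Rwc,c)
    p,R,c=cam; n=ray(p,uv); d=np.c_[n,np.ones(len(n))]@R.T
    return c+d*((z-c[2])/d[:,2])[:,None]
def cloud(cam,D):
    p,R,c=cam; v,u=np.mgrid[:400,:640]; n=ray(p,np.c_[u.ravel(),v.ravel()])
    P=(np.c_[n,np.ones(len(n))]*D.reshape(-1,1))@R.T+c
    P[D.ravel()==0]=np.nan
    return P.reshape(400,640,3)
def save(f,im,crop=None,s=1):
    if crop: im=im[crop[1]:crop[3],crop[0]:crop[2]]
    cv2.imwrite('pics/'+f,cv2.resize(im[:,:,::-1],None,fx=s,fy=s,interpolation=cv2.INTER_CUBIC))
E
python3 - <<'E'
from h import *
for n in('scene','side'):
    im,D=optics.grab_frame(n); np.savez('%s.npz'%n,im=im,D=D); save(n+'.png',im,s=1.25)
    print(n,pose(n)[2],pose(n)[0]['k1'])
print(optics.camera_params('wrist')); s=sensors.read_state();print(s['t'],s['eef_rot'],ctrl.tcp_to_tips)
E
```

```text
pics
scene [1319.13467644  726.2123223   781.18704834] 0.04147285989038904
side [   33.17321656 -1092.12211491   943.61892659] -0.09591178275708859
{'mtx': array([[310.15192461,   0.        , 322.26649044],
       [  0.        , 310.15192461, 196.69005007],
       [  0.        ,   0.        ,   1.        ]]), 'k1': -0.027965583707799755, 'T_tool_cam': array([[-1.17480642e-04, -9.61695269e-01, -2.74120767e-01,
         6.84463501e+01],
       [ 9.99999478e-01, -3.91230615e-04,  9.43978281e-04,
        -3.56318704e-01],
       [-1.01506388e-03, -2.74120513e-01,  9.61694813e-01,
        -1.18284689e+02],
       [ 0.00000000e+00,  0.00000000e+00,  0.00000000e+00,
         1.00000000e+00]])}
0.1 [[-9.58015878e-01  2.86713772e-01 -8.88874939e-04]
 [ 2.86714980e-01  9.58014083e-01 -1.88056438e-03]
 [ 3.12371003e-04 -2.05646430e-03 -9.99997837e-01]] 25.0
```

View pics/scene.png

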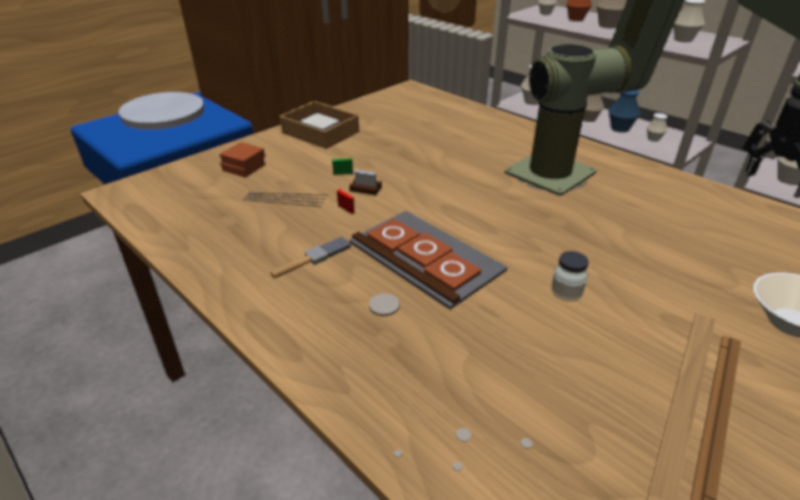

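View pics/side.png

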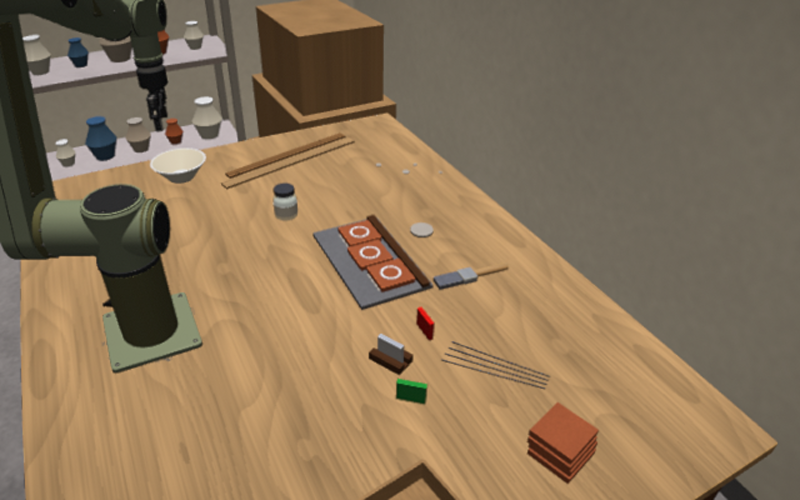

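The side view (scale 1.25) shows three tiles at about (360,232), (370,253) and (390,272), with the batten on their right. Three things look like the spacer: grey at (390,348) standing in a dark rest, green at (410,390) and red at (425,322). The grey bar in the rest fits the description. I'll get rough positions from this view, then look closer with the wrist camera.

```bash
python3 - <<'E'
from h import *
cam=pose('side'); 
P=onplane(cam,np.array([[314,235],[363,306],[431,286],[374,217],[390,350],[285,215],[410,402],[425,335]])/1.25,[12,12,12,22,30,0,0,0])
print(P.round())
c=P[:4,:2].mean(0); d=P[1]-P[0]; a=np.arctan2(d[1],d[0]); print(c,a)
# board +x direction = perpendicular
d=(P[0]-P[1])[:2]; th=np.arctan2(-d[0],d[1]); print('yaw',th)
# wrist camera sits at tool +x 68; look down, tool x pointing toward board -x (arm side?) 
def R(y): # tool x at angle y, z down
    return np.array([[np.cos(y),np.sin(y),0],[np.sin(y),-np.cos(y),0],[0,0,-1]])
q=sensors.read_state()
for y in (th,th+np.pi):
    X=R(y); tgt=np.array([c[0],c[1],0]); pos=tgt-X[:,0]*(68-.274*380)+[0,0,290]
    print(y,pos,ctrl.solve_ik(pos,X))
E
```

```text
[[ 462.  176.   12.]
 [ 461. -141.   12.]
 [ 639. -148.   12.]
 [ 640.  172.   22.]
 [ 445. -310.   30.]
 [ 428.  322.    0.]
 [ 430. -428.    0.]
 [ 550. -277.    0.]]
[550.36611181  14.84127028] -1.574661111863291
yaw -0.0038647850683942242
-0.0038647850683942242 [586.48584206  14.70167459 290.        ] [-1.22402691e-01  2.07246460e-01  1.47064533e+00 -4.44089210e-16
  1.46370087e+00  1.45225842e+00]
3.1377278685213987 [514.24638157  14.98086597 290.        ] [-1.39223447e-01  5.13749810e-02  1.64534380e+00 -4.44089210e-16
  1.44487387e+00 -1.70615499e+00]
```

```bash
cat >> h.py <<'E'
def Rz(y): return np.array([[np.cos(y),np.sin(y),0],[np.sin(y),-np.cos(y),0],[0,0,-1.]])
def look(name,pos,y):
    ctrl.move_ptp(pos,Rz(y)); ctrl.hold(.2); cam=pose('wrist'); im,D=optics.grab_frame('wrist')
    np.savez('%s.npz'%name,im=im,D=D,R=cam[1],c=cam[2]); save(name+'.png',im,s=1.25); return cam,im,D
def load(name):
    z=np.load('%s.npz'%name); return (optics.camera_params('wrist'),z['R'],z['c']),z['im'],z['D']
E
python3 - <<'E'
from h import *
look('w1',[560,15,200],0)
look('w2',[470,-310,180],0)
print(sensors.read_state()['t'])
E
```

```text
4.25
```

View pics/w1.png

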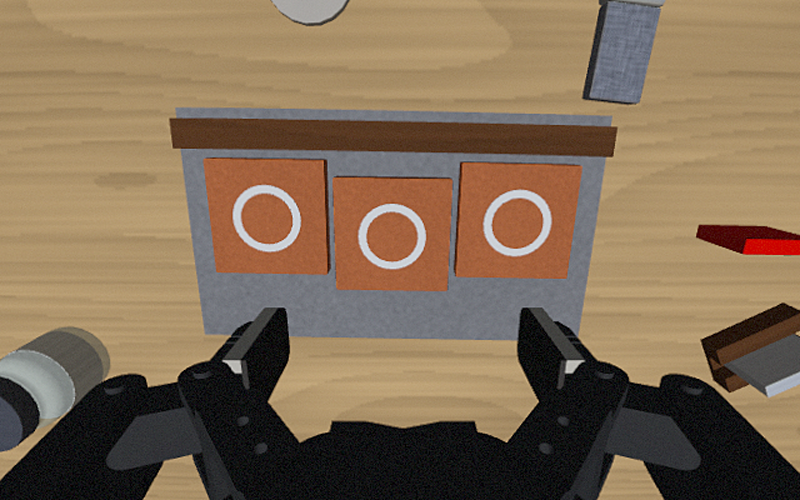

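View pics/w2.png

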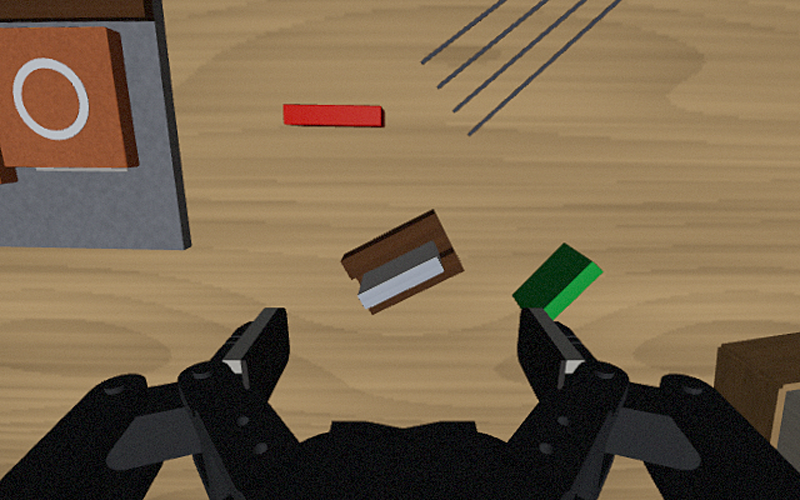

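w1: the tiles are at (266,218), (392,236) and (517,223). Only the middle one stands back with a wide gap, so it's the loose tile. w2: the bar in the rest shows its bright top at (402,283). The red bar at (333,116) and the green one at (558,280) are look-alikes. One enlarged crop of both will confirm this.

```bash
python3 - <<'E'
from h import *
a=load('w1')[1][80:240,240:400]; b=load('w2')[1][160:260,265:385]
a=cv2.resize(a,None,fx=2.5,fy=2.5,interpolation=cv2.INTER_CUBIC) # 400x400 origin(240,80)
b=cv2.resize(b,None,fx=10/3,fy=10/3,interpolation=cv2.INTER_CUBIC) #400x333
b=np.vstack([b,np.zeros((67,400,3),np.uint8)])
save('c1.png',np.hstack([a,b]))
cam,im,D=load('w2'); P=cloud(cam,D)
m=(P[...,2]>44)&(P[...,2]<56)&(abs(P[...,0]-460)<80)&(abs(P[...,1]+310)<60)
m[:,:]&=np.mgrid[:400,:640][0]<255
pts=P[m]; print(len(pts),pts.mean(0)); r=cv2.minAreaRect(pts[:,:2].astype(np.float32)); print(r,np.median(pts[:,2]))
cam,im,D=load('w1'); P=cloud(cam,D)
lab=cv2.cvtColor(im,cv2.COLOR_RGB2HSV); print(im[187,313],im[110,313],im[140,313],P[172,330],P[110,313],P[140,313])
E
```

```text
532 [ 449.7797197  -306.66077025   52.52722894]
((446.70782470703125, -307.6031494140625), (12.513846397399902, 59.617313385009766), 27.43747329711914) 54.54811874814253
[168 100  64] [91 55 35] [130 135 144] [572.41664188   7.973996    28.39212777] [629.28390387  23.891184    23.41357335] [600.98496498  24.40205853  12.50210749]
```

View pics/c1.png

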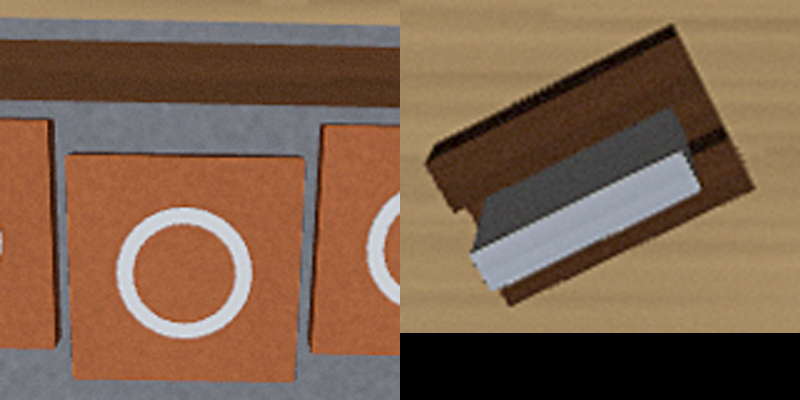

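The left crop shows the middle tile's top corners at about (66,155), (304,157), (296,381) and (73,378), with the batten's inner edge from (0,101) to (400,107). That leaves a clearly wide gap. The right crop shows the plain aluminium bar in the slot, with its top at (472,252), (688,152), (700,190) and (490,292).

```bash
python3 - <<'E'
from h import *
cam=load('w2')[0]
uv=(np.array([[472,252],[688,152],[700,190],[490,292]])-[400,0])/(10/3)+[265,160]
B=onplane(cam,uv,56); print(B.round(1),B.mean(0)); 
for i,j in((0,1),(3,2)): d=B[j]-B[i]; print(np.linalg.norm(d),np.degrees(np.arctan2(d[1],d[0])))
cam=load('w1')[0]
uv=np.array([[66,155],[304,157],[296,381],[73,378]])/2.5+[240,80]
T=onplane(cam,uv,27); print(T.round(1),T.mean(0)); print(np.linalg.norm(T-np.roll(T,-1,0),axis=1))
E1=onplane(cam,np.array([[0,101],[400,107]])/2.5+[240,80],22);
E2=onplane(cam,np.array([[150,149],[615,157]])/1.25,22)
for e in(E1,E2): d=e[1]-e[0]; print(e.round(1),np.degrees(np.arctan2(d[0],-d[1])))
d=T[1]-T[0];print('tile edge',np.degrees(np.arctan2(d[0],-d[1])))
E
```

```text
[[ 438.  -279.3   56. ]
 [ 464.6 -333.2   56. ]
 [ 454.7 -336.4   56. ]
 [ 427.  -283.6   56. ]] [ 446.07725407 -308.10823799   56.        ]
60.06608652792948 -63.716108913182346
59.67477566260403 -62.301660629295874
[[600.5  67.4  27. ]
 [599.8 -21.3  27. ]
 [510.2 -21.2  27. ]
 [511.4  68.8  27. ]] [555.49006533  23.42335548  27.        ]
[88.68638851 89.62078236 90.03660438 89.13077551]
[[620.   92.   22. ]
 [618.  -57.2  22. ]] -0.7820293675493394
[[ 621.7  205.6   22. ]
 [ 615.9 -144.4   22. ]] -0.9414154623346608
tile edge -0.4277877288924143
```

The sizes check out: the bar measures 60x12 and the tile 89-90. The gap is about 18.9 mm and the board yaw about -0.95°. Next: grasp, lift, and hover above the joint.

```bash
python3 - <<'E'
from h import *
y=np.radians(117.0); y2=np.radians(89.05)
p=np.array([446.3,-307.9,0.]); g=np.array([609.6,23.4,0])
for a,b in((p,y),(g,y2)): print(ctrl.solve_ik(a+[0,0,150],Rz(b)),ctrl.solve_ik(a+[0,0,55],Rz(b)))
ctrl.gripper_to(45)
ctrl.move_ptp(p+[0,0,120],Rz(y))
print('hit',ctrl.move_l(p+[0,0,53],vel=80,threshold=8), sensors.read_state()['eef_pos'])
ctrl.gripper_to(0,50); s=sensors.read_state(); print(s['grip_width'],s['grasp_force'],s['eef_pos'],s['force'])
ctrl.move_l(p+[0,0,130],vel=120); s=sensors.read_state(); print(s['grip_width'],s['grasp_force'],s['force'])
ctrl.move_ptp(g+[0,0,110],Rz(y2))
ctrl.move_l(g+[0,0,82],vel=80)
ctrl.hold(.2); cam=pose('wrist'); im,D=optics.grab_frame('wrist')
np.savez('w3.npz',im=im,D=D,R=cam[1],c=cam[2]); save('w3.png',im,s=1.25)
s=sensors.read_state(); print(s['t'],s['grip_width'],s['eef_pos'],s['force'])
E
```

```text
[-7.63569568e-01  2.50210092e-01  1.72367369e+00 -4.44089210e-16
  1.16770887e+00 -1.23480847e+00] [-7.63569568e-01  3.91525030e-01  1.77236278e+00 -4.44089210e-16
  9.77704840e-01 -1.23480847e+00]
[-1.03407616e-01  3.81604624e-01  1.54897754e+00 -4.44089210e-16
  1.21101049e+00 -8.68269878e-02] [-1.03407616e-01  5.07220217e-01  1.59529861e+00 -4.44089210e-16
  1.03907383e+00 -8.68269878e-02]
hit False [ 446.73035685 -308.25677202   53.45200125]
11.121998325895069 49.127216935157776 [ 446.80127336 -308.33628458   53.71494484] [0.19333658 0.64568024 2.63580922]
11.096577084985155 48.70097100734711 [ 0.04574501 -0.03542478 -0.97853242]
10.825 10.958540915514453 [610.10426023  23.40250732  82.59751217] [ 0.85486777 -0.2095434  -0.4793555 ]
```

View pics/w3.png

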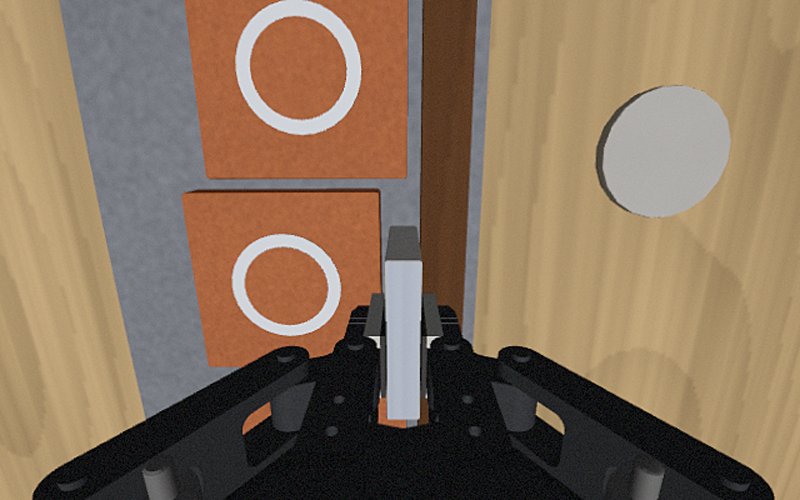

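The bar hangs over the joint of the middle tile. The lower edge of its end face runs from (389,227) to (420,227), the tile's far edge is at (380,200), and the batten's inner edge is at (421,160). I'll check the clearances numerically.

```bash
python3 - <<'E'
from h import *
cam=load('w3')[0]
print('bar bottom',onplane(cam,np.array([[389,227],[420,227]])/1.25,34.9))
print('bar top',onplane(cam,np.array([[386,261],[421,261],[387,418],[420,418]])/1.25,84.9))
print('tile',onplane(cam,np.array([[380,195],[381,255]])/1.25,27))
print('batten',onplane(cam,np.array([[422,20],[421,220]])/1.25,22))
save('c3.png',load('w3')[1],(280,130,360,230),6)
E
```

```text
bar bottom [[605.48205188  53.7436149   34.9       ]
 [619.08699916  53.50942648  34.9       ]]
bar top [[606.1421882   54.34265974  84.9       ]
 [617.14420976  54.15040808  84.9       ]
 [604.78576496  -4.71890295  84.9       ]
 [616.59444311  -4.94140629  84.9       ]]
tile [[601.52359615  66.73945372  27.        ]
 [601.07554993  38.52066495  27.        ]]
batten [[620.95710323 138.67733959  22.        ]
 [620.14311627  53.88580733  22.        ]]
```

View pics/c3.png

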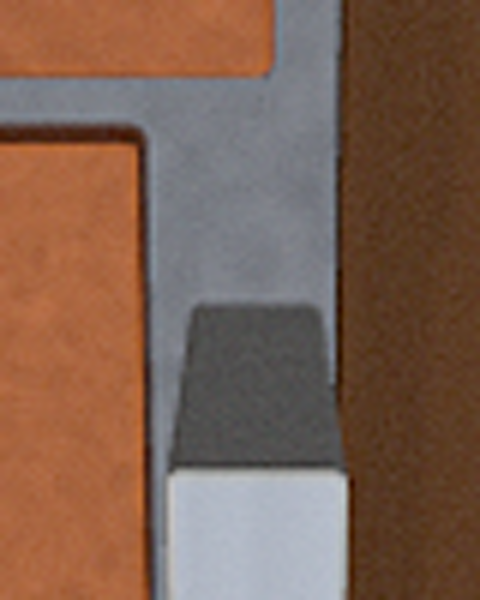

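```bash
python3 - <<'E'
from h import *
cam=load('w3')[0]
f=lambda a,z:onplane(cam,np.array(a)/6+[280,130],z)
b=f([[190,306],[323,306]],34.9); t=f([[146,300],[142,180]],27); w=f([[337,306],[340,30]],22)
print(b,t,w,cam[2])
off=(t[0,0]+w[0,0])/2-b[:,0].mean(); print('shift',off)
s=sensors.read_state(); x=s['eef_pos'].copy() if hasattr(s['eef_pos'],'copy') else np.array(s['eef_pos']); x=np.array(x)
tgt=np.array([609.6+np.clip(off,-1.5,1.5),23.4,82])
ctrl.move_l(tgt,vel=30)
down=tgt.copy(); down[2]=57.0   # bottom would be ~8.9: below board -> contact
h=ctrl.move_l(down,vel=25,threshold=5); s=sensors.read_state(); print(h,s['eef_pos'],s['force'],s['grip_width'],s['t'])
E
```

```text
[[605.74673648  54.07639825  34.9       ]
 [617.90026668  53.86716681  34.9       ]] [[601.26777036  52.93041086  27.        ]
 [601.26264514  64.48121565  27.        ]] [[619.75666772  50.876719    22.        ]
 [620.16709344  77.66044775  22.        ]] [611.76078864  92.03709238 200.86391275]
shift -1.3112825422509786
True [608.13797092  23.44222934  59.7214337 ] [-0.09964827 -0.22134697  4.50277746] 11.157845771892477 11.9
```

```bash
python3 - <<'E'
from h import *
ctrl.gripper_to(26); s=sensors.read_state(); print(s['grip_width'],s['force'])
ctrl.move_l([608.3,23.4,140],vel=100)
yaw=-0.0165
ctrl.gripper_to(40)
ctrl.move_ptp([475,23.5,130],Rz(yaw)); ctrl.hold(.2); cam=pose('wrist'); im,D=optics.grab_frame('wrist')
np.savez('w4.npz',im=im,D=D,R=cam[1],c=cam[2]); save('w4.png',im,(140,0,500,270),2.2)
s=sensors.read_state(); print(s['t'],s['grip_width'],s['eef_pos'],s['force'])
E
```

```text
25.861118197530455 [0.56511924 0.26797469 0.35804268]
15.075 39.82260686296502 [475.2794808   23.46658648 130.03245416] [-0.33499198  0.04075449 -0.17237306]
```

View pics/w4.png

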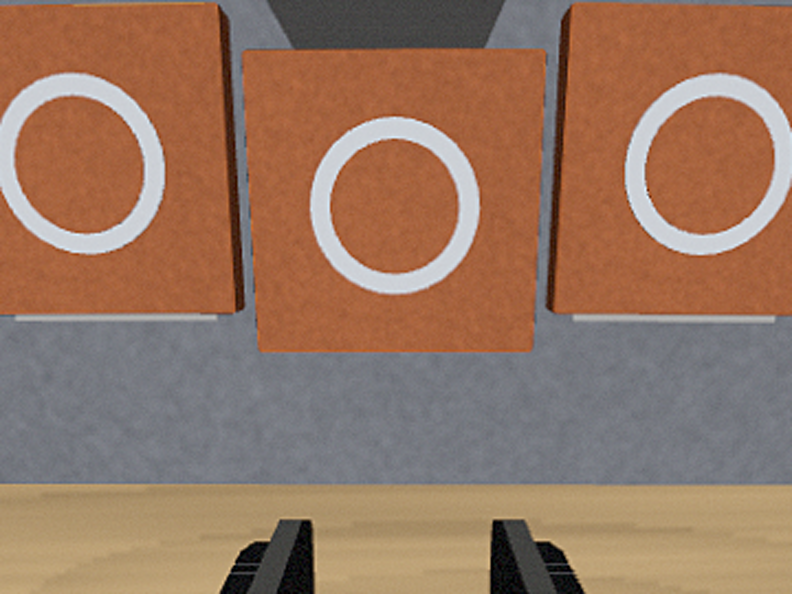

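The bar stands upright in the joint (grey face at the top, columns 270–505) and the tile's near edge is at row 350. Next: bring the fingers down behind it and push.

```bash
python3 - <<'E'
from h import *
yaw=-0.0165; d=np.array([np.cos(yaw),np.sin(yaw),0])
S=sensors.read_state
p0=np.array([484,23.6,0.])
ctrl.move_l(p0+[0,0,60],vel=120)
h=ctrl.move_l(p0+[0,0,28],vel=40,threshold=4); s=S(); z=s['eef_pos'][2]; print('board',h,s['eef_pos'],s['force'])
z+=2.5; ctrl.move_l(p0+[0,0,z],vel=30); ctrl.hold(.2)
f0=np.array(S()['force']); print('f0',f0)
h=ctrl.move_l(p0+d*35+[0,0,z],vel=15,threshold=10); s=S(); print(h,s['eef_pos'],s['force'],s['t'])
np.save('push.npy',np.r_[z,f0])
E
```

```text
board True [483.97703685  23.60793124  35.55552408] [-1.49628257 -0.30931761  6.52170741]
f0 [0.44614172 0.38397189 0.02832957]
True [504.88174488  23.443678    36.98029677] [-0.52346022 -0.85392036  1.48852974] 18.3833
```

```bash
python3 - <<'E'
from h import *
yaw=-0.0165; d=np.array([np.cos(yaw),np.sin(yaw),0]); S=sensors.read_state
z=np.load('push.npy')[0]; p0=np.array([484,23.6,z])
a=21.0
while a<32:
    a+=0.5; ctrl.move_l(p0+d*a,vel=10); ctrl.hold(.1); s=S(); F=np.array(s['force'])
    print(a,np.array(s['eef_pos']).round(2),F.round(1),round(s['t'],2))
    if F[0]<-18: break
E
```

```text
21.5 [505.41  23.29  37.99] [-1.  -0.2 -1.2] 18.87
22.0 [505.47  23.28  37.94] [-2.7 -0.7  2.5] 19.22
22.5 [505.54  23.27  37.88] [-5.2 -1.   3.1] 19.57
23.0 [505.56  23.31  37.75] [-6.3 -1.7  3.9] 19.92
23.5 [505.56  23.29  37.63] [-6.9 -0.1  4.5] 20.27
24.0 [505.61  23.32  37.52] [-8.   0.1  5.9] 20.62
24.5 [505.66  23.35  37.44] [-8.5 -1.6  6.2] 20.97
25.0 [505.68  23.36  37.3 ] [-9.3  0.1  6.9] 21.32
25.5 [505.69  23.38  37.2 ] [-10.1   0.8   7.1] 21.67
26.0 [505.72  23.39  37.08] [-12.   -0.6   8.7] 22.02
26.5 [505.74  23.42  36.99] [-13.6  -1.    8.4] 22.37
27.0 [505.77  23.43  36.86] [-13.7  -0.6   9.8] 22.72
27.5 [505.83  23.45  36.82] [-13.8  -0.9   9.6] 23.07
28.0 [505.83  23.46  36.69] [-15.7  -1.   11.6] 23.42
28.5 [505.85  23.48  36.59] [-15.4  -1.1  12.1] 23.77
29.0 [505.9   23.47  36.58] [-17.8  -0.7  13.1] 24.12
29.5 [505.88  23.55  36.32] [-19.3  -1.2  13.1] 24.47
```

Contact is solid: about 19 N with no further travel. I'll check square and tightness with the side and scene cameras.

```bash
python3 - <<'E'
from h import *
a,_=optics.grab_frame('side'); b,_=optics.grab_frame('scene'); w,_=optics.grab_frame('wrist')
r=lambda im,c:cv2.resize(im[c[1]:c[3],c[0]:c[2]],(400,300),interpolation=cv2.INTER_CUBIC)
w2=r(w,(140,0,500,270))
im=np.vstack([np.hstack([r(a,(260,165,360,240)),r(b,(280,165,400,255))]),np.hstack([w2,0*w2])])
save('fin.png',im); s=sensors.read_state(); print(s['force'],s['t'],s['eef_pos'])
E
```

```text
[-18.53396155  -1.20588577  12.0431243 ] 24.6167 [505.88477448  23.52949562  36.31331606]
```

View pics/fin.png

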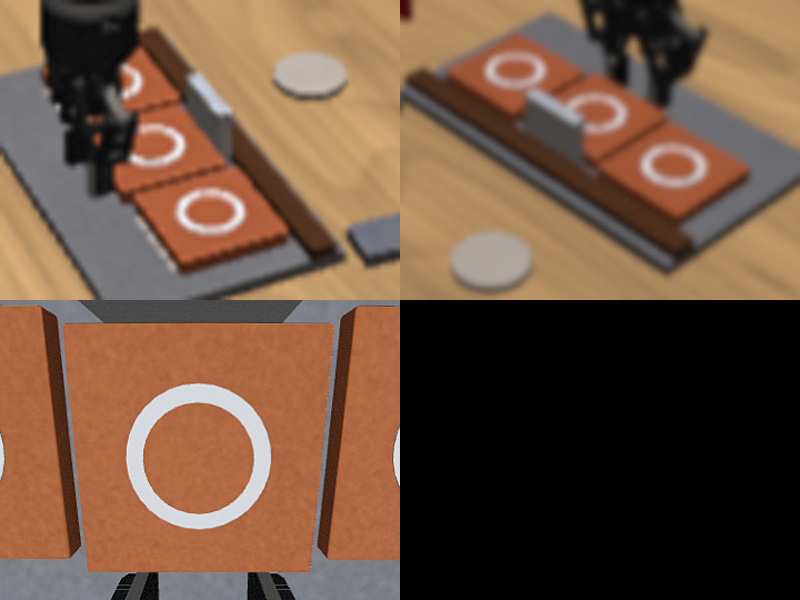

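The bar is upright between tile and batten at the middle of the tile (wrist crop: bar columns 85–303, tile 63–333). The tile is square with even side joints, and the fingers are pressing it. Handing in.

```bash
python3 - <<'E'
from h import *
print(ctrl.finish_job())
E
```

```text
the job is handed in; nothing more can be done
None
```

I stood the spacer upright in the middle tile's joint, pushed tile, bar and batten tight together, and handed the job in at about 24.6 s with the fingers still pressing the tile at about 19 N. The final pictures showed the bar upright and the tile square.

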